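Build the bridge support for a part to be measured

ROBOT

A 6-joint arm with a two-finger parallel gripper is mounted at the origin on the work surface. World frame = base frame: x ahead of the robot, y to its left, z up, the work surface at z = 0. Lengths are in m, angles in rad, forces in N, time in s.
With the tool pointing down it reaches from about 0.225 to 0.875 m from the base axis. Payload 3.4 kg.
Tool frame: the origin (TCP) lies at the very end of the fingers, on their centre line; the grasp point (between the pads) lies 19 mm behind it; z points along the fingers, y is the direction in which the jaws open and shut (so a half turn about z gives the same grasp; the last joint's range is limited). The gripper opens to 85 mm and grips with 20 to 120 N. Pads are 22 mm wide; open, the fingers measure 114 mm over their backs; the gripper's body (76 mm by 85 mm) begins 54 mm behind the grasp point. The pads swing forward as they close: fully open they stand 13 mm farther back than shut.
Start: joints at [-0.121, 0.276, 1.505, -0, 1.361, -0.121], TCP at [0.575, -0, 0.231] pointing down, gripper open.
Joint ranges: [-2.89, 2.89], [-0.75, 2.08], [0.22, 2.7], [-1.18, 4.32], [0.11, 2.71], [-2.7, 2.7]. Speed limits (rad/s): [2.57, 2.57, 3.14, 3.14, 3.14, 3.14].

INTERFACE

Orientations are given as [roll, pitch, yaw] about the fixed x, y, z axes, in that order (R = Rz(yaw) Ry(pitch) Rx(roll)).
In Python, from rig import robot, cams gives the robot as it stands. The module is installed in compiled form; this text tells all that it offers.
- The arm moves only by the tool drive_tool, never from a script. Its argument "commands" is a list of rows, each a list of 3 entries, a list of its own where there are three numbers: the turn, a rotation vector about the tool's x, y, z in degrees, then the shift along the tool's x, y, z in mm, then the closure, from 0 (fully open) to 1 (shut). In form: [[[ax, ay, az], [tx, ty, tz], claw], ...]. A call has 1 to 10 rows; each row is the pose to reach, as a shift and turn from the pose commanded when the call began, along the tool's axes at that moment; what a row does not reach only later rows make up. A row lasts 1/8 s, in which the tool goes at most 62.5 mm and 10.7 degrees, less where a joint would pass 70% of its speed; a pose out of reach is approached as far as the arm can. A call with a gripper value outside its range is refused whole. The fingers move at their own pace and stop on an object; "force" is the grip in N (left out, the last holds). Time passes only in rows, so rows that repeat a pose let the fingers close. It gives the time, the measured TCP pose, the force and the opening at its end, in the units of the state.
- robot.get_obs(): the state, without advancing time (a new reading comes with each control period).
- cams.snapshot(name): name is "scene" or "side" or "wrist"; returns (picture, depth): 420x560x3 uint8, red, green, blue; 420x560 float32, m along the optical axis (not along the pixel's ray), 0 where there is no reading.
- cams.get_calibration(name): a dict with "K" (3x3 intrinsics, pixels), "R" (3x3) and "t" (3): a world point X has camera coordinates R X + t. Camera axes: x right, y down, z forward; pixel columns grow to the right and rows downward; lengths in m; the calibration is good to about 2 mm. The wrist camera is an equidistant fisheye: a pixel r from the principal point sees the ray r / f radians off the axis. A picture is of the moment at which its call begins: read the wrist's pose just before it. get_calibration takes no time and is no camera call; for the wrist camera it gives the pose at the moment of the call.
- robot.hand_in(): hands the job in, once; it reports no verdict.
The state is a dict: "time": time; "joint_positions": joint angles; "dq": joint speeds; "tau": joint torques, N m; "position": TCP position; "orientation": TCP orientation; "wrist_force": force on the tool from outside, world axes, zero at the start; "ft_torque": the same for the moment, N m; "grip_width": opening from 0.0 (shut) to 1.0 (fully open).
Only numpy, scipy, OpenCV 4.12 (cv2) and the standard library are available. Lean on these libraries where they do the work, as an engineer would, in place of code of your own. Each camera call takes 0.05 s, during which the arm holds its last target. There are 200 camera calls.

TASK

Set up the part for measuring: stand the round steel post on the round pad, lay the wide flat square block on the square pad and put the narrower square block on top of it. Then lay the long aluminium bar as a bridge along the tops of both supports, well centred and reaching past both, and stand the brass bushing, flange down, in the middle of the bar. Set each thing down centred on what carries it, and leave the loupe, the caliper and the grey box where they are.

Things in the scene. Friction and masses are not known exactly. Their poses are not given: they have to be found in the camera images.
- round_pad_top (a point): Centre of the upper face of the round pad: fixed dark steel disc, diameter 64 mm, 4 mm thick, on a fixed aluminium plate (260 x 120 x 6 mm, the plate's long side runs along the line of the two pads) lying on the granite table. This face is 10 mm above the table. The pads' centres are 126 to 155 mm apart; which pad is at which end of the plate varies.
- square_pad_top (a point): Centre of the upper face of the square pad: fixed dark steel square, 64 x 64 mm, 4 mm thick, on the same plate; this face is 10 mm above the table. z up, x and y along its sides.
- post_mid (a point): Centre (half-way up) of the round ground-steel post: upright loose cylinder, diameter 44 mm, 50 mm high, about 0.55 kg. z up.
- wide_mid (a point): Centre of the wide flat steel block: loose, 52 x 52 mm, 20 mm high, about 0.4 kg, lying flat. z up, x and y along its sides.
- narrow_mid (a point): Centre of the narrower steel block: loose, 36 x 36 mm, 30 mm high, about 0.29 kg, standing with the 30 mm upright. z up, x and y along its sides. The two blocks stacked are as high as the post (50 mm).
- bar_mid (a point): Centre of the long aluminium bar: loose, 240 mm long (its x axis), 36 mm wide (y), 20 mm high (z, up), about 0.45 kg, lying flat on the table.
- bush_mid (a point): Centre (half-way up, on the axis) of the brass bushing: loose, 30 mm high, standing upright on its flange (diameter 34 mm, 8 mm thick); the body above it has diameter 25 mm. About 0.12 kg. z up.
- loupe: Bystander: loose black magnifier, diameter 44 mm, 34 mm high. Origin at the centre of its underside. To be left alone.
- caliper: Bystander: loose caliper lying flat, 200 mm long along its y axis, about 65 mm wide with the jaws (towards its +x), 12 mm high. Origin on its underside, in the middle of the beam. To be left alone.
- clampbox: Bystander: loose open grey plastic box, 100 x 80 x 35 mm high. Origin at the centre of its underside. To be left alone.
Not all that is in view belongs to the job. Of the things shaped like the part that bears bar_mid, the aluminium one is meant.

How it is judged:
At the end, for the whole second after the job is handed in: Post on round pad, wide block on square pad, narrow block on wide, each centred within 10 mm; bar flat on both, their centres within 10 mm of its centre line and 105 mm of its middle; bushing flange down on the bar, 15 mm along, 10 mm across; heights 3 mm, tilt 0.06 rad; all at rest (horizontal distance between post_mid and round_pad_top below 0.01 m and z of post_mid in the frame of round_pad_top between 0.022 and 0.028 m and horizontal distance between wide_mid and square_pad_top below 0.01 m and z of wide_mid in the frame of square_pad_top between 0.007 and 0.013 m and horizontal distance between narrow_mid and wide_mid below 0.01 m and z of narrow_mid in the frame of wide_mid between 0.022 and 0.028 m and y of post_mid in the frame of bar_mid between -0.01 and 0.01 m and y of narrow_mid in the frame of bar_mid between -0.01 and 0.01 m and x of post_mid in the frame of bar_mid between -0.105 and 0.105 m and x of narrow_mid in the frame of bar_mid between -0.105 and 0.105 m and z of post_mid in the frame of bar_mid between -0.038 and -0.032 m and z of narrow_mid in the frame of bar_mid between -0.028 and -0.022 m and x of bush_mid in the frame of bar_mid between -0.015 and 0.015 m and y of bush_mid in the frame of bar_mid between -0.01 and 0.01 m and z of bush_mid in the frame of bar_mid between 0.022 and 0.028 m and angle between each of post_mid, wide_mid, narrow_mid, bar_mid, bush_mid's own z axis and vertical below 0.06 rad and linear speed of each of post, wide, narrow, bar, bush below 0.01 m/s); the robot touches nothing.
It fails at once if the loupe was moved more than 30 mm (distance of loupe from where it was at the start of the episode above 0.03 m).
It fails at once if the caliper was moved more than 30 mm (distance of caliper from where it was at the start of the episode above 0.03 m).
It fails at once if the grey box was moved more than 30 mm (distance of clampbox from where it was at the start of the episode above 0.03 m).
It also fails if it takes over 128 s, if anything falls off the work surface, if the arm or the gripper's body presses on something with over 40 N, if the wrist force passes 120 N, or if a joint passes its speed limit or range.

## Working session

There is one attempt and no reset: what is moved stays moved. The work goes in short steps, Python scripts to look and compute and a tool call to move; the robot and the scene stay as the last step left them, time stands still between calls to the robot, and variables do not carry over. Pictures are saved under pics/ and viewed, about 12 in all and at most 16, crops included, and the job is handed in when it is done.

Besides the shell and the picture viewer there is one more tool, called after ">>>" as name(argument=value, ...), one argument or row to a line, values as JSON. drive_tool: Moves the arm, as the interface text tells. Its arguments: {"type":"object","properties":{"commands":{"type":"array"},"force":{"type":"number"}},"required":["commands"]}

```bash
mkdir -p pics; cat > h.py <<'E'
import numpy as np, cv2
from rig import robot, cams
def snap(n,f):
    c=cams.get_calibration(n); p,d=cams.snapshot(n); cv2.imwrite(f'pics/{f}.png',p[:,:,::-1]); np.savez(f'pics/{f}.npz',p=p,d=d,K=c['K'],R=c['R'],t=c['t'],fish=(n=='wrist')); return load(f)
def load(f): return dict(np.load(f'pics/{f}.npz'))
def ray(s,u,v):
    K=s['K']; x=(u-K[0,2])/K[0,0]; y=(v-K[1,2])/K[1,1]
    if s['fish']:
        r=np.hypot(x,y); k=np.sinc(r/np.pi); r_=np.array([x*k,y*k,np.cos(r)])
    else: r_=np.array([x,y,1.])
    return -s['R'].T@s['t'], s['R'].T@r_
def plane(s,u,v,z):
    o,d=ray(s,u,v); return o+d*(z-o[2])/d[2]
def pt(s,u,v):
    o,d=ray(s,u,v); dc=(s['R']@d)[2]; return o+d/dc*s['d'][int(v),int(u)]
def proj(s,X):
    c=s['R']@np.array(X)+s['t']; K=s['K']
    if s['fish']:
        th=np.arctan2(np.hypot(c[0],c[1]),c[2]); n=np.hypot(c[0],c[1]); q=c[:2]/n*th
    else: q=c[:2]/c[2]
    return K[0,0]*q[0]+K[0,2],K[1,1]*q[1]+K[1,2]
E
python3 - <<'E'
from h import *
print(robot.get_obs())
for n in('scene','side','wrist'):
    s=snap(n,n+'0'); print(n,-s['R'].T@s['t'],s['K'].tolist(),s['R'].tolist())
E
```

```text
{'time': 0.0, 'joint_positions': array([-1.20959700e-01,  2.76633896e-01,  1.50615684e+00,  1.69637379e-05,
        1.36068761e+00, -1.20986496e-01]), 'dq': array([ 1.60028394e-04, -8.03638299e-05,  5.00975137e-05, -7.55847986e-05,
        4.24956216e-04,  2.45485152e-04]), 'tau': array([ 6.20495921e-04, -4.16768074e+01, -2.45808578e+01, -1.52056768e-04,
        1.11346930e-02,  1.69860516e-05]), 'position': array([5.74468059e-01, 8.85341908e-05, 2.30408081e-01]), 'orientation': array([-3.13972275e+00, -2.44049861e-04,  1.57081934e+00]), 'wrist_force': array([ 0.4088779 , -0.05575548, -1.17414479]), 'ft_torque': array([-0.03797117, -0.00388234, -0.00646849]), 'grip_width': 0.9987646310626332}
scene [1.19706807 0.34026521 0.88326591] [[412.40110260513524, 0.0, 278.9317642175757], [0.0, 412.40110260513524, 206.8938801241005], [0.0, 0.0, 1.0]] [[-0.43241393078337964, 0.9014586822378275, -0.019759470704093], [0.6706426187920861, 0.30689290383091283, -0.6753186088343213], [-0.6027077818679293, -0.3052687173561508, -0.7372613782638906]]
side [0.4816734  0.78377753 0.60840624] [[379.52761963379965, 0.0, 276.8744899846376], [0.0, 379.52761963379965, 206.26284756436027], [0.0, 0.0, 1.0]] [[-0.9974930322034047, -0.07055735691655131, 0.0054138794415724105], [-0.045049807891152316, 0.5741569423456121, -0.8175049359883446], [0.05457257108317111, -0.815699371669053, -0.5758961447553583]]
wrist [0.57479178 0.08304681 0.37287054] [[325.19226210127806, 0.0, 278.9556293062013], [0.0, 325.19226210127806, 208.34586866250095], [0.0, 0.0, 1.0]] [[0.9999982502278211, -0.0001608837004309562, -0.0018637751295959787], [0.0004535353099271146, -0.9457215082693413, 0.32497788094343844], [-0.0018148958706807787, -0.3249781575940142, -0.9457197805057168]]
```

View images.

View pics/scene0.png

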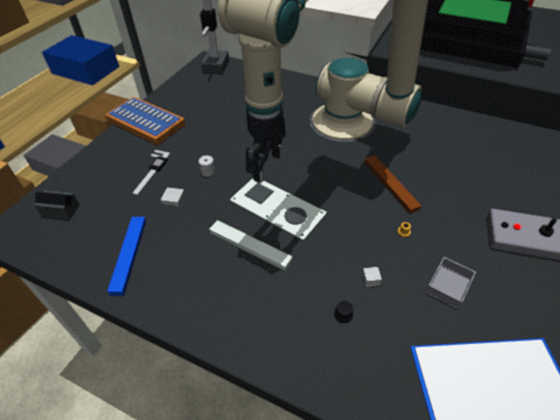

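View pics/side0.png

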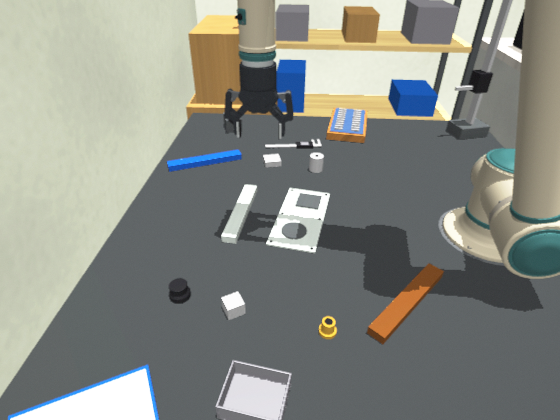

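View pics/wrist0.png

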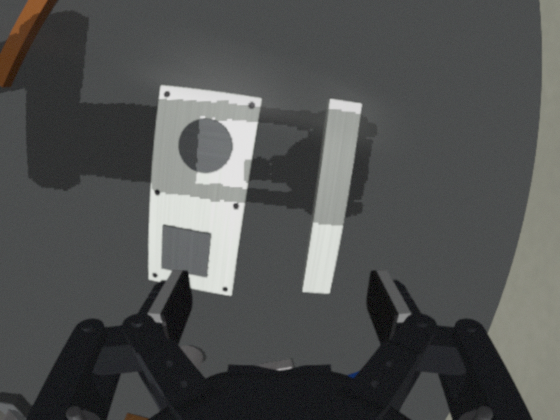

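Candidates: bars are silver at scene (250,243), blue (127,255) and copper (392,182), so silver is the aluminium one. The post is the steel cylinder (206,165), as against the black loupe (344,311). The wide block is at (172,197), the narrow block at (372,277) and the bushing at (404,229). Pads: the square one is at (260,193) and the round one at (296,215). Next I measure top faces from the depth maps.

```bash
cat >> h.py <<'E'
def cloud(s):
    v,u=np.mgrid[0:420,0:560]; K=s['K']; x=(u-K[0,2])/K[0,0]; y=(v-K[1,2])/K[1,1]; d=s['d']
    if s['fish']:
        r=np.hypot(x,y); k=np.where(r>0,np.tan(r)/np.maximum(r,1e-9),1); x,y=x*k,y*k
    c=np.stack([x*d,y*d,d],-1); return (c-s['t'])@s['R']
def top(s,u,v,zt,tol=.005,rad=.05,big=None):
    """points near height zt within rad of the ray hit -> min-area rect on xy"""
    P=cloud(s); c=plane(s,u,v,zt)[:2]
    m=(abs(P[...,2]-zt)<tol)&(np.hypot(P[...,0]-c[0],P[...,1]-c[1])<rad)&(s['d']>0)
    m=m.astype(np.uint8); n,l,st,_=cv2.connectedComponentsWithStats(m)
    if n<2: return None
    k=1+np.argmax(st[1:,4]); q=P[l==k]
    (cx,cy),(w,h),a=cv2.minAreaRect((q[:,:2]*1000).astype(np.float32))
    return np.round([cx,cy,w,h,a,np.median(q[:,2])*1000,len(q)],1)
E
python3 - <<'E'
from h import *
A=load('scene0');B=load('side0')
T=dict(post=((206,160),(316,157),.05,.04),wide=((173,193),(272,157),.02,.05),narrow=((372,272),(233,300),.03,.04),bar=((250,243),(240,212),.02,.15),bush=((404,225),(328,321),.03,.03),loupe=((344,305),(178,286),.034,.04),blue=((127,255),(205,160),.02,.15),copper=((392,182),(408,300),.02,.15),calip=((152,172),(293,146),.01,.12),plate=((278,207),(300,218),.006,.16))
for k,(a,b,z,r) in T.items():
    for nm,s,p in(('sc',A,a),('si',B,b)): print(k,nm,np.round(plane(s,*p,z)[:2]*1000),top(s,*p,z,rad=r,tol=.003 if k=='plate' else .006))
W=load('wrist0')
for k,p,z in(('bar',(333,195),.02),('plate',(200,190),.008)): print(k,top(W,*p,z,tol=.0035 if k=='plate' else .006,rad=.16))
# pads: dark inside plate in wrist view
g=cv2.cvtColor(W['p'],cv2.COLOR_RGB2GRAY); print(g[147,185],g[147,215],g[250,185],g[120,215],g[200,240])
print('circle px approx', plane(W,206,146,.01)[:2], 'square', plane(W,187,251,.01)[:2])
for c in [(161,226),(211,232),(209,276),(161,270)]: print(plane(W,*c,.01)[:2])
for c in [(162,86),(261,98),(232,295),(148,281)]: print('plate',plane(W,*c,.006)[:2])
for c in [(334,99),(361,102),(328,293),(303,292)]: print('bar',plane(W,*c,.02)[:2])
for n,s in(('scene0',A),('side0',B)): 
    pass
big=cv2.resize(A['p'][140:340,100:460,::-1],None,fx=2.2,fy=2.2,interpolation=cv2.INTER_CUBIC); cv2.imwrite('pics/crop1.png',big)
E
```

```text
post sc [ 433. -293.] [ 432.9 -297.1   43.7   42.6   31.1   49.6  123. ]
post si [ 431. -284.] [ 432.5 -292.    40.9   47.7    0.7   50.2   93. ]
wide sc [ 571. -326.] [ 577.  -327.1   55.2   53.1   15.    19.6  250. ]
wide si [ 573. -330.] [ 575.7 -322.3   51.6   56.9   15.2   20.1  148. ]
narrow sc [599. 287.] [602.5 286.4  38.6  36.9  30.2  28.8 206. ]
narrow si [600. 289.] [600.9 291.1  36.1  38.1  31.   30.2 313. ]
bar sc [639. -31.] [ 636.3  -36.5  241.2   38.9   84.2   19.4 1061. ]
bar si [632. -16.] [635.1 -30.7 241.3  36.9  84.2  20.3 780. ]
bush sc [419. 320.] [418.5 322.6  25.7  22.1  30.2  29.   61. ]
bush si [416. 325.] [416.9 327.8  23.8  24.7   2.8  30.3 144. ]
loupe sc [715. 255.] [719.2 257.   35.7  36.1  83.8  33.2 197. ]
loupe si [716. 265.] [718.3 261.7  36.1  36.3  76.5  34.2 225. ]
blue sc [ 807. -302.] [ 798.1 -311.6  242.7   38.1   24.8   19.7 1107. ]
blue si [ 789. -292.] [ 794.6 -307.   239.9   42.8   25.3   20.   493. ]
copper sc [260. 246.] [251.9 239.4 244.2  42.   49.1  18.8 752. ]
copper si [253. 254.] [ 250.8  245.5  243.    36.7   49.4   20.4 1760. ]

[... 176 characters left out ...]
  -35.1  267.   128.8   79.2    5.8 2128. ]
plate si [474. -21.] [ 473.7  -27.5  263.6  120.9   79.9    6.4 2090. ]
bar [ 634.   -34.4  240.5   37.1   84.2   19.7 5985. ]
plate [ 4.7300e+02 -3.0700e+01  2.6050e+02  1.2080e+02  7.9700e+01  6.1000e+00
  1.7506e+04]
69 116 106 122 163
circle px approx [0.49103666 0.03337788] square [ 0.45637823 -0.09943604]
[ 0.42529991 -0.06526529]
[ 0.49041265 -0.07248507]
[ 0.48216867 -0.13567987]
[ 0.41550414 -0.1293662 ]
plate [0.43951939 0.10579024]
plate [0.5542163  0.08623257]
plate [ 0.51022215 -0.16763738]
plate [ 0.39043784 -0.15083547]
bar [0.63326059 0.08601307]
bar [0.66333452 0.08408955]
bar [ 0.6380073  -0.15482666]
bar [ 0.6051729  -0.15252129]
```

View pics/crop1.png

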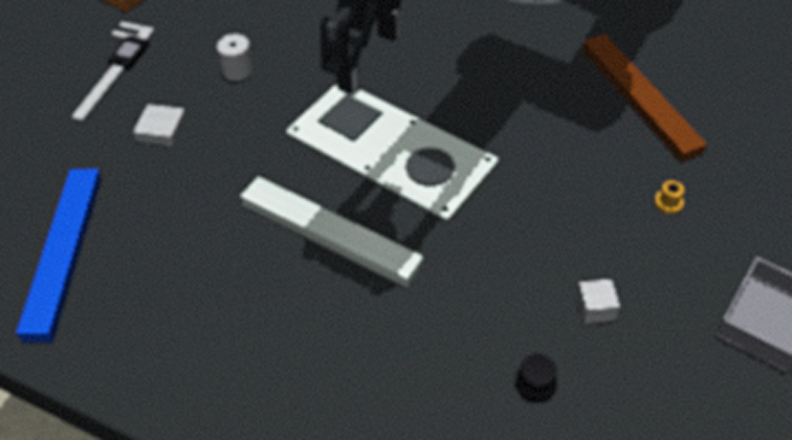

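The crop confirms the choices. Now I refine the pads using wrist and other-view depth (pads stand 4 mm above the plate), plus edges.

```bash
cat > pads.py <<'E'
from h import *
def pads(s,name,lo=.008,hi=.013):
    P=cloud(s); a=np.radians(79.7); ux=np.array([np.cos(a),np.sin(a)]); D=P[...,:2]-np.array([.4735,-.031]); l=D@ux; w=D@np.array([-ux[1],ux[0]])
    ins=(abs(l)<.125)&(abs(w)<.055)
    m=(ins&(P[...,2]>lo)&(P[...,2]<hi)).astype(np.uint8)
    m=cv2.morphologyEx(m,cv2.MORPH_OPEN,np.ones((3,3))); n,L,st,_=cv2.connectedComponentsWithStats(m)
    print(name,'plate z',np.median(P[ins&(abs(l)<.02)][:,2]))
    for k in range(1,n):
        if st[k,4]>60:
            q=P[L==k]; r=cv2.minAreaRect((q[:,:2]*1000).astype(np.float32)); (c,R)=cv2.minEnclosingCircle((q[:,:2]*1000).astype(np.float32)); print(st[k,:],np.round(np.median(q,0)*1000,1),np.round(r[0],1),np.round(r[1],1),round(r[2],1),'circ',np.round(c,1),round(R,1))
E
python3 - <<'E'
from pads import *
for n in('wrist0','scene0','side0'): pads(load(n),n)
W=load('wrist0'); cv2.imwrite('pics/crop2.png',cv2.resize(W['p'][70:310,130:370,::-1],None,fx=2.5,fy=2.5,interpolation=cv2.INTER_CUBIC))
E
```

```text
wrist0 plate z 0.005714520394425826
[ 178  118   54   56 2279] [489.8  34.1   9.8] [489.1  34. ] [63.5 63.2] 66.3 circ [489.1  33.6] 32.5
[ 161  225   50   53 2037] [453.8 -97.9   9.7] [ 452.3 -100.8] [65.7 64.9] 79.9 circ [ 452.4 -100.4] 44.9
scene0 plate z 0.005450109090340321
[251 186  20  17 192] [461.1 -97.    9.7] [457.7 -98.2] [52.6 67.1] 89.6 circ [458.2 -92.8] 35.1
side0 plate z 0.006518017914782097
[296 193  25  16 291] [453.5 -96.3  10.5] [453.8 -99.1] [67.7 63.5] 79.9 circ [455.2 -98.6] 44.5
[282 222  24  17 313] [489.2  38.   10.3] [489.8  34.2] [58.5 64.6] 0.5 circ [490.7  35.4] 33.5
```

View pics/crop2.png

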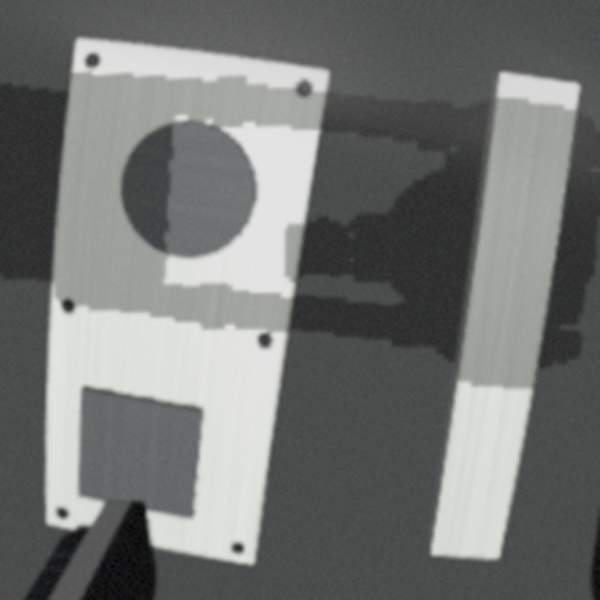

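Pads: round (489.1, 34.0), square (452.4, -100.5), line at 74.7°. Hovering over the post.

>>> drive_tool(
  commands=[
    [[0,0,0],[-294,-142,60],0],
    [[0,0,0],[-294,-142,60],0],
    [[0,0,0],[-294,-142,60],0],
    [[0,0,0],[-294,-142,60],0],
    [[0,0,0],[-294,-142,60],0],
    [[0,0,0],[-294,-142,60],0],
    [[0,0,0],[-294,-142,60],0],
    [[0,0,0],[-294,-142,60],0],
  ],
  force=60,
)

```text
time: 1.15
position: [0.4337, -0.2928, 0.1715]
orientation: [3.141, -0.001, 1.572]
wrist_force: [-0.2, -1.1, -0.0]
grip_width: 1.0
```

```bash
cat > look.py <<'E'
import sys
from h import *
# look.py name x y ztop rad : pose and wrist top-face measurement
n,x,y,z,r=sys.argv[1],*map(float,sys.argv[2:6])
tol=float(sys.argv[6]) if len(sys.argv)>6 else .005
o=robot.get_obs(); print(round(o['time'],2),np.round(o['position']*1000,1),np.round(np.degrees(o['orientation']),2),np.round(o['wrist_force'],1),round(o['grip_width'],3))
s=snap('wrist',n); u,v=proj(s,[x/1000,y/1000,z/1000]); print(round(u),round(v),top(s,u,v,z/1000,tol=tol,rad=r/1000))
E
python3 look.py w1 433 -294 50 40
```

```text
1.15 [ 433.7 -292.8  171.5] [ 1.7996e+02 -5.0000e-02  9.0050e+01] [-0.2 -1.1 -0. ] 1.0
278 201 [ 429.5 -295.5   42.3   43.    31.5   49.7 1916. ]
```

>>> drive_tool(
  commands=[
    [[0,0,0],[-1.5,-3,60],0],
    [[0,0,0],[-1.5,-3,110],0],
    [[0,0,0],[-1.5,-3,150],0],
    [[0,0,0],[-1.5,-3,158],0],
    [[0,0,0],[-1.5,-3,158],0],
    [[0,0,0],[-1.5,-3,158],1],
    [[0,0,0],[-1.5,-3,158],1],
    [[0,0,0],[-1.5,-3,158],1],
    [[0,0,0],[-1.5,-3,158],1],
    [[0,0,0],[-1.5,-3,158],1],
  ],
  force=60,
)

```text
time: 2.45
position: [0.4306, -0.2961, 0.0149]
orientation: [3.14, 0.002, 1.571]
wrist_force: [-0.7, 1.5, 6.1]
grip_width: 0.499
```

>>> drive_tool(
  commands=[
    [[0,0,0],[0,0,-5],1],
    [[0,0,0],[0,0,-40],1],
    [[0,0,0],[20,4,-80],1],
    [[0,0,0],[329,59.5,-80],1],
    [[0,0,0],[329,59.5,-80],1],
    [[0,0,0],[329,59.5,-80],1],
    [[0,0,0],[329,59.5,-80],1],
    [[0,0,0],[329,59.5,-80],1],
    [[0,0,0],[329,59.5,-80],1],
    [[0,0,0],[329,59.5,-80],1],
  ],
)

```text
time: 3.7
position: [0.4888, 0.0337, 0.093]
orientation: [-3.14, 0.001, 1.573]
wrist_force: [0.1, -0.4, -4.3]
grip_width: 0.5
```

```bash
cat > q.py <<'E'
from pads import *
import sys
n=sys.argv[1]; o=robot.get_obs(); print(round(o['time'],2),np.round(o['position']*1000,1),np.round(np.degrees(o['orientation']),2),np.round(o['wrist_force'],1),round(o['grip_width'],3))
s=snap('wrist',n); pads(s,n)
E
python3 q.py w2
```

```text
3.7 [488.8  33.7  93. ] [-1.7993e+02  3.0000e-02  9.0100e+01] [ 0.1 -0.4 -4.3] 0.5
w2 plate z 0.005780403169919113
[ 237  173   85   64 3815] [488.7  42.3   9.8] [488.6  41.2] [62.9 49. ] 0.7 circ [488.9  33.8] 31.9
[ 225  329   50   40 1064] [ 457.3 -105.5    9.6] [ 461.1 -101.3] [46.3 47.1] 78.9 circ [ 463.5 -100.7] 30.7
```

View pics/w2.png

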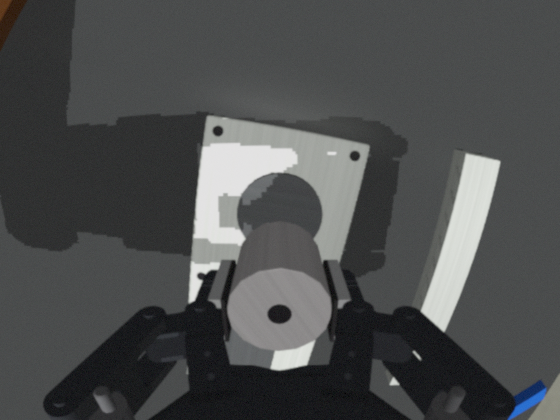

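>>> drive_tool(
  commands=[
    [[0,0,0],[0,0,40],1],
    [[0,0,0],[0,0,60],1],
    [[0,0,0],[0,0,66],1],
    [[0,0,0],[0,0,68],1],
    [[0,0,0],[0,0,68.5],1],
    [[0,0,0],[0,0,68.5],1],
  ],
)

```text
time: 4.5
position: [0.4902, 0.0333, 0.0255]
orientation: [3.14, 0.0, 1.571]
wrist_force: [0.0, -0.0, -4.5]
grip_width: 0.502
```

>>> drive_tool(
  commands=[
    [[0,0,0],[0,0,1],1],
    [[0,0,0],[0,0,2],1],
    [[0,0,0],[0,0,2],1],
  ],
)

```text
time: 4.88
position: [0.4902, 0.0335, 0.0249]
orientation: [3.14, 0.0, 1.571]
wrist_force: [-3.3, -0.5, 10.7]
grip_width: 0.501
```

>>> drive_tool(
  commands=[
    [[0,0,0],[0,0,-0.5],0],
    [[0,0,0],[0,0,-0.5],0],
    [[0,0,0],[0,0,-0.5],0],
    [[0,0,0],[0,0,-50],0],
    [[0,0,0],[0,0,-110],0],
    [[0,0,-10],[-358,87,-130],0],
    [[0,0,-15],[-358,87,-130],0],
    [[0,0,-15],[-358,87,-130],0],
    [[0,0,-15],[-358,87,-130],0],
    [[0,0,-15],[-358,87,-130],0],
  ],
)

```text
time: 6.12
position: [0.5626, -0.268, 0.1494]
orientation: [3.141, -0.0, 1.832]
wrist_force: [0.6, 0.9, -0.3]
grip_width: 1.001
```

>>> drive_tool(
  commands=[
    [[0,0,0],[-35,-10,0],0],
    [[0,0,0],[-35,-10,0],0],
  ],
)

```text
time: 6.38
position: [0.5616, -0.3054, 0.1487]
orientation: [-3.141, 0.0, 1.829]
wrist_force: [-0.4, 0.3, -0.3]
grip_width: 0.997
```

```bash
python3 look.py w3 576 -325 20 50
```

```text
6.38 [ 561.6 -305.4  148.7] [-1.7997e+02  2.0000e-02  1.0479e+02] [-0.4  0.3 -0.3] 0.997
289 221 [ 573.3 -325.8   52.2   52.1   15.3   19.7 3149. ]
```

>>> drive_tool(
  commands=[
    [[0,0,-0.5],[-22.5,6,50],0],
    [[0,0,-0.5],[-22.5,6,100],0],
    [[0,0,-0.5],[-22.5,6,135],0],
    [[0,0,-0.5],[-22.5,6,145],0],
    [[0,0,-0.5],[-22.5,6,145],0],
    [[0,0,-0.5],[-22.5,6,145],1],
    [[0,0,-0.5],[-22.5,6,145],1],
    [[0,0,-0.5],[-22.5,6,145],1],
    [[0,0,-0.5],[-22.5,6,145],1],
  ],
)

```text
time: 7.55
position: [0.5745, -0.3233, 0.0068]
orientation: [3.139, 0.003, 1.841]
wrist_force: [-0.0, 0.9, 5.9]
grip_width: 0.587
```

```bash
cat > d.py <<'E'
from h import *
import sys
# d.py X Y Z yaw(deg): tool-frame delta from measured pose
X=np.array(list(map(float,sys.argv[1:4]))); yaw=float(sys.argv[4])
o=robot.get_obs(); p=o['position']*1000; a=o['orientation'][2]; dl=X-p
print(np.round(p,1),round(np.degrees(a),1),np.round(o['wrist_force'],1),round(o['grip_width'],3))
print('turn z',round((np.degrees(a)-yaw+180)%360-180,1),'shift',np.round([dl@[np.cos(a),np.sin(a),0],dl@[np.sin(a),-np.cos(a),0],-dl[2]],1))
E
python3 d.py 452.4 -100.5 90 79.8; python3 d.py 452.4 -100.5 13 79.8
```

```text
[ 574.5 -323.3    6.8] 105.5 [-0.   0.9  5.9] 0.587
turn z 25.7 shift [247.3 -58.1 -83.2]
[ 574.5 -323.3    6.8] 105.5 [-0.   0.9  5.9] 0.587
turn z 25.7 shift [247.3 -58.1  -6.2]
```

>>> drive_tool(
  commands=[
    [[0,0,0],[0,0,-10],1],
    [[0,0,0],[0,0,-60],1],
    [[0,0,10],[60,-15,-83],1],
    [[0,0,20],[120,-30,-83],1],
    [[0,0,25.7],[180,-45,-83],1],
    [[0,0,25.7],[249,-58,-83],1],
    [[0,0,25.7],[249,-58,-83],1],
    [[0,0,25.7],[249,-58,-83],1],
    [[0,0,25.7],[249,-58,-83],1],
  ],
)

```text
time: 8.68
position: [0.4525, -0.0995, 0.088]
orientation: [3.139, 0.001, 1.392]
wrist_force: [0.8, -0.2, -3.3]
grip_width: 0.587
```

```bash
python3 look.py w4 452 -100 98 50 15; python3 d.py 452.8 -98.5 17.5 79.8; python3 - <<'E'
from pads import *
s=load('w4'); pads(s,'w4'); P=cloud(s)
print('post',top(s,*proj(s,[.489,.034,.06]),.06,rad=.04))
E
```

```text
8.68 [452.5 -99.5  88. ] [1.7987e+02 5.0000e-02 7.9770e+01] [ 0.8 -0.2 -3.3] 0.587
278 284 [  453.7   -89.3    78.2    99.9    81.    120.  44136. ]
[452.3 -99.5  87.8] 79.7 [-0.5 -0.6 -2.9] 0.587
turn z -0.1 shift [ 1.1  0.3 70.3]
w4 plate z 0.0058334508253067106
[ 249    0   96   68 2154] [475.8  16.8   9.8] [485.   23.8] [43.3 63.6] 67.8 circ [488.8  33.4] 32.0
[ 234  177   91   49 4316] [454.9 -86.8   9.7] [454.9 -87.6] [37.1 63.9] 79.8 circ [455.  -87.7] 36.5
post [ 488.6   23.4   22.6   43.1   81.9   59.7 2658. ]
```

View pics/w4.png

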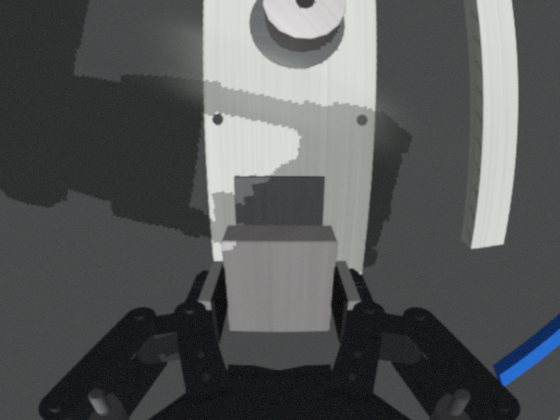

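```bash
python3 - <<'E'
from h import *
s=load('w4'); P=cloud(s)
m=(abs(P[...,2]-.101)<.006); m[:,:215]=0;m[:,345:]=0
m=m.astype(np.uint8); n,l,st,_=cv2.connectedComponentsWithStats(m); k=1+np.argmax(st[1:,4]); q=P[l==k]; print(st[k],np.median(q,0),cv2.minAreaRect((q[:,:2]*1000).astype(np.float32)))
E
```

```text
[  215   235   130    97 10619] [ 0.45282622 -0.09659187  0.10081657] ((452.2013854980469, -101.8095703125), (53.10783386230469, 61.4194221496582), 78.87902069091797)
```

>>> drive_tool(
  commands=[
    [[0,0,0],[1,0.3,40],1],
    [[0,0,0],[1,0.3,62],1],
    [[0,0,0],[1,0.3,68],1],
    [[0,0,0],[1,0.3,70],1],
    [[0,0,0],[1,0.3,71.5],1],
    [[0,0,0],[1,0.3,71.5],1],
  ],
)

```text
time: 9.48
position: [0.4523, -0.0976, 0.0168]
orientation: [3.139, 0.0, 1.393]
wrist_force: [0.0, -0.3, -3.6]
grip_width: 0.583
```

>>> drive_tool(
  commands=[
    [[0,0,0],[0,0,1],1],
    [[0,0,0],[0,0,2],1],
    [[0,0,0],[0,0,2.5],1],
    [[0,0,0],[0,0,2.5],1],
  ],
)

```text
time: 9.98
position: [0.4523, -0.0976, 0.0167]
orientation: [3.138, 0.001, 1.393]
wrist_force: [-5.6, 1.5, 23.2]
grip_width: 0.588
```

>>> drive_tool(
  commands=[
    [[0,0,0],[0,0,-2],0],
    [[0,0,0],[0,0,-2],0],
    [[0,0,0],[0,0,-2],0],
    [[0,0,0],[0,0,-60],0],
    [[0,0,0],[0,0,-115],0],
    [[0,0,0],[0,0,-135],0],
    [[0,0,0],[0,0,-135],0],
  ],
)

```text
time: 10.85
position: [0.4525, -0.0976, 0.1498]
orientation: [3.138, 0.001, 1.393]
wrist_force: [-1.1, 0.3, -0.0]
grip_width: 1.003
```

```bash
python3 look.py w5 452 -100 30 45; python3 -c "
from h import *
s=load('w5'); print(top(s,*proj(s,[.489,.034,.06]),.06,rad=.04))"; python3 d.py 590 268 155 120.6
```

```text
10.85 [452.5 -97.6 149.8] [1.7979e+02 4.0000e-02 7.9800e+01] [-1.1  0.3 -0. ] 1.003
278 203 [ 452.  -100.1   52.7   51.5   79.6   29.7 3562. ]
[ 490.3   34.    43.3   42.3   79.8   59.7 2809. ]
[451.4 -97.2 148.4] 79.8 [-0.6 -0.3 -0.8] 1.001
turn z -40.8 shift [383.9  71.8  -6.6]
```

>>> drive_tool(
  commands=[
    [[0,0,-10],[62,12,-6],0],
    [[0,0,-20],[124,24,-6],0],
    [[0,0,-30],[186,36,-6],0],
    [[0,0,-41],[248,48,-6],0],
    [[0,0,-41],[310,60,-6],0],
    [[0,0,-41],[384,72,-6],0],
    [[0,0,-41],[384,72,-6],0],
    [[0,0,-41],[384,72,-6],0],
    [[0,0,-41],[384,72,-6],0],
  ],
)

```text
time: 12.02
position: [0.5893, 0.2661, 0.1535]
orientation: [-3.139, 0.0, 2.107]
wrist_force: [-0.4, -0.1, -0.2]
grip_width: 1.002
```

```bash
python3 look.py w6 602 289 30 40; python3 d.py 602 289 10 120.6
```

```text
12.03 [589.3 266.1 153.5] [-1.7982e+02  1.0000e-02  1.2074e+02] [-0.4 -0.1 -0.2] 1.002
307 184 [ 599.8  288.9   36.3   36.    31.    29.7 1796. ]
[589.5 266.  154. ] 120.7 [ 0.4 -0.3  0.9] 1.0
turn z 0.1 shift [ 13.4  22.5 144. ]
```

>>> drive_tool(
  commands=[
    [[0,0,-0.3],[14.4,20.6,30],0],
    [[0,0,-0.3],[14.4,20.6,80],0],
    [[0,0,-0.3],[14.4,20.6,125],0],
    [[0,0,-0.3],[14.4,20.6,145],0],
    [[0,0,-0.3],[14.4,20.6,145],0],
    [[0,0,-0.3],[14.4,20.6,145],1],
    [[0,0,-0.3],[14.4,20.6,145],1],
    [[0,0,-0.3],[14.4,20.6,145],1],
    [[0,0,-0.3],[14.4,20.6,145],1],
    [[0,0,-0.3],[14.4,20.6,145],1],
  ],
)

```text
time: 13.32
position: [0.6014, 0.2911, 0.0112]
orientation: [3.139, 0.001, 2.114]
wrist_force: [-0.6, -0.0, 6.3]
grip_width: 0.405
```

```bash
python3 d.py 452.2 -100.3 125 79.8
```

```text
[601.4 291.1  11.2] 121.1 [-0.6 -0.   6.3] 0.405
turn z 41.3 shift [-258.  -330.  -113.8]
```

>>> drive_tool(
  commands=[
    [[0,0,0],[0,0,-10],1],
    [[0,0,0],[0,0,-60],1],
    [[0,0,0],[-5,-6,-114],1],
    [[0,0,10],[-40,-51,-114],1],
    [[0,0,20],[-77,-99,-114],1],
    [[0,0,30],[-115,-147,-114],1],
    [[0,0,41.3],[-154,-197,-114],1],
    [[0,0,41.3],[-192,-246,-114],1],
    [[0,0,41.3],[-230,-294,-114],1],
    [[0,0,41.3],[-257,-329,-114],1],
  ],
)

```text
time: 14.58
position: [0.4502, -0.101, 0.1238]
orientation: [3.142, 0.0, 1.392]
wrist_force: [0.7, 0.0, -3.1]
grip_width: 0.413
```

>>> drive_tool(
  commands=[
    [[0,0,0],[0,0,0],1],
    [[0,0,0],[0,0,0],1],
  ],
)

```text
time: 14.82
position: [0.4517, -0.0987, 0.1237]
orientation: [3.141, -0.001, 1.392]
wrist_force: [0.8, 0.4, -3.2]
grip_width: 0.407
```

```bash
python3 look.py w7 452 -100 144 45 6; python3 d.py 452.4 -99.3 42 79.8; python3 -c "
from h import *
s=load('w7');P=cloud(s)
print(top(s,*proj(s,[.457,-.08,.03]),.03,rad=.05))
m=(abs(P[...,2]-.144)<.006)&(abs(P[...,0]-.4524)<.0175)&(abs(P[...,1]+.1)<.06);q=P[m];print(len(q),q.min(0),q.max(0))"
```

```text
14.82 [451.7 -98.7 123.7] [ 1.7999e+02 -5.0000e-02  7.9750e+01] [ 0.8  0.4 -3.2] 0.407
280 297 [  453.4   -93.6    76.4    90.     78.1   174.3 38179. ]
[451.8 -98.3 123.6] 79.8 [-1.   1.3 -3.7] 0.407
turn z 0.0 shift [-0.9  0.7 81.6]
[ 452.6  -96.4   45.3   51.5   79.9   29.7 3732. ]
5190 [ 0.43490045 -0.1211464   0.13800322] [ 0.46988284 -0.0793677   0.14984872]
```

View pics/w7.png

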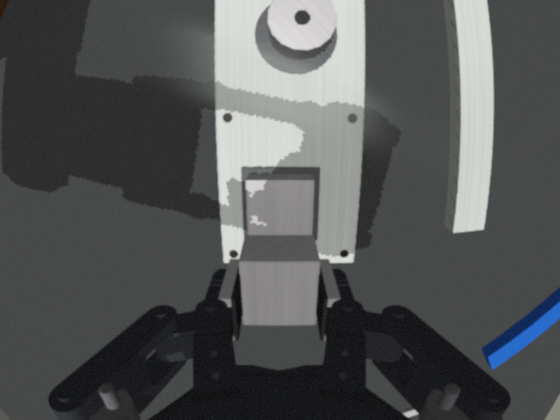

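>>> drive_tool(
  commands=[
    [[0,0,0],[0,0.5,45],1],
    [[0,0,0],[0,0.5,72],1],
    [[0,0,0],[0,0.5,79],1],
    [[0,0,0],[0,0.5,82],1],
    [[0,0,0],[0,0.5,83.5],1],
    [[0,0,0],[0,0.5,84.5],1],
    [[0,0,0],[0,0.5,84.5],1],
  ],
)

```text
time: 15.75
position: [0.4532, -0.0991, 0.0412]
orientation: [3.139, -0.0, 1.393]
wrist_force: [-2.4, 2.4, 7.8]
grip_width: 0.403
```

Contact; release, rise and look.

>>> drive_tool(
  commands=[
    [[0,0,0],[0,0,-1],0],
    [[0,0,0],[0,0,-1],0],
    [[0,0,0],[0,0,-1],0],
    [[0,0,0],[0,0,-60],0],
    [[0,0,0],[0,0,-115],0],
    [[0,0,0],[0,0,-125],0],
    [[0,0,0],[0,0,-125],0],
  ],
)

```text
time: 16.62
position: [0.4522, -0.0992, 0.1643]
orientation: [3.14, 0.0, 1.393]
wrist_force: [0.4, -0.9, -0.2]
grip_width: 1.0
```

```bash
python3 look.py w8 452 -100 60 40; python3 -c "
from h import *
s=load('w8'); print(top(s,*proj(s,[.489,.034,.06]),.06,rad=.04))"; python3 d.py 634 -34.4 155 84.2
```

```text
16.62 [452.2 -99.2 164.3] [1.7993e+02 1.0000e-02 7.9800e+01] [ 0.4 -0.9 -0.2] 1.0
279 207 [ 452.8 -100.7   36.6   36.    80.5   59.7 1939. ]
[ 490.5   33.9   43.6   42.6   79.1   59.7 2492. ]
[451.4 -98.9 163.2] 79.8 [ 0.7 -0.1 -0.3] 1.0
turn z -4.4 shift [ 95.9 168.3   8.2]
```

>>> drive_tool(
  commands=[
    [[0,0,-4.4],[96,168,5],0],
    [[0,0,-4.4],[96,168,5],0],
    [[0,0,-4.4],[96,168,5],0],
    [[0,0,-4.4],[96,168,5],0],
    [[0,0,-4.4],[96,168,5],0],
  ],
)

```text
time: 17.3
position: [0.6329, -0.0342, 0.1563]
orientation: [-3.136, 0.0, 1.47]
wrist_force: [-1.1, -0.8, 1.0]
grip_width: 1.002
```

```bash
python3 look.py w9 634 -34 20 150; python3 d.py 634 -34.4 5 84.2
```

```text
17.3 [632.9 -34.2 156.3] [-1.7967e+02  1.0000e-02  8.4240e+01] [-1.1 -0.8  1. ] 1.002
281 194 [ 633.9  -35.1  240.2   36.7   84.    19.7 9748. ]
[632.4 -34.6 157.1] 84.2 [-0.6  0.9  1.7] 0.999
turn z -0.0 shift [  0.3   1.6 152.1]
```

>>> drive_tool(
  commands=[
    [[0,0,0],[-0.7,1.4,50],0],
    [[0,0,0],[-0.7,1.4,100],0],
    [[0,0,0],[-0.7,1.4,142],0],
    [[0,0,0],[-0.7,1.4,152],0],
    [[0,0,0],[-0.7,1.4,152],0],
    [[0,0,0],[-0.7,1.4,152],1],
    [[0,0,0],[-0.7,1.4,152],1],
    [[0,0,0],[-0.7,1.4,152],1],
    [[0,0,0],[-0.7,1.4,152],1],
    [[0,0,0],[-0.7,1.4,152],1],
  ],
  force=90,
)

```text
time: 18.6
position: [0.6359, -0.0353, 0.0087]
orientation: [3.141, 0.0, 1.47]
wrist_force: [-2.2, 0.4, 6.8]
grip_width: 0.39
```

```bash
python3 d.py 471.6 -33.4 100 74.4
```

```text
[635.9 -35.3   8.7] 84.2 [-2.2  0.4  6.8] 0.39
turn z 9.8 shift [ -14.7 -163.7  -91.3]
```

>>> drive_tool(
  commands=[
    [[0,0,0],[0,0,-5],1],
    [[0,0,0],[0,0,-30],1],
    [[0,0,0],[0,0,-75],1],
    [[0,0,0],[0,0,-105],1],
    [[0,0,5],[-5,-55,-105],1],
    [[0,0,9.8],[-10,-110,-105],1],
    [[0,0,9.8],[-14.7,-163.7,-105],1],
    [[0,0,9.8],[-14.7,-163.7,-105],1],
    [[0,0,9.8],[-14.7,-163.7,-105],1],
    [[0,0,9.8],[-14.7,-163.7,-105],1],
  ],
)

```text
time: 19.85
position: [0.4731, -0.0336, 0.1123]
orientation: [3.14, -0.0, 1.299]
wrist_force: [0.3, 0.3, -5.2]
grip_width: 0.39
```

```bash
python3 d.py 471.6 -33.4 71 74.4; python3 - <<'E'
from h import *
for n in('wrist','side'):
    s=snap(n,'bar_'+n); P=cloud(s); D=P[...,:2]-np.array([.4716,-.0334]); a=np.radians(74.4); l=D@[np.cos(a),np.sin(a)]; w=D@[np.sin(a),-np.cos(a)]
    zt=.123
    m=(abs(P[...,2]-zt)<.01)&(abs(w)<.03)&(abs(l)<.14)&(s['d']>0)
    if n=='wrist': m&=l>.03
    q=P[m]; print(n,len(q)); 
    for a0,b0 in((-.13,-.03),(.03,.07),(.07,.11)):
        k=m&(l>a0)&(l<b0)
        if k.sum(): print(a0,'w',np.round(np.percentile(w[k],[1,50,99])*1000,1),'z',np.median(P[k][:,2]))
    print('l',l[m].min(),l[m].max())
E
```

```text
[473.1 -33.6 112.3] 74.4 [ 0.3  0.3 -5.2] 0.39
turn z 0.0 shift [-0.2 -1.5 41.3]
wrist 18768
0.03 w [-15.7   1.7  19.2] z 0.12321910055737358
0.07 w [-15.7   1.7  19.3] z 0.12322194518031468
l 0.03000428253943686 0.12079998066141817
side 734
-0.13 w [-15.8   7.9  19.4] z 0.12382393228761672
0.03 w [-16.1  -0.7  19.1] z 0.12369254237991015
0.07 w [-16.3  -0.6  19.2] z 0.12368211806623886
l -0.11566660793173775 0.12561472676214674
```

View pics/bar_side.png

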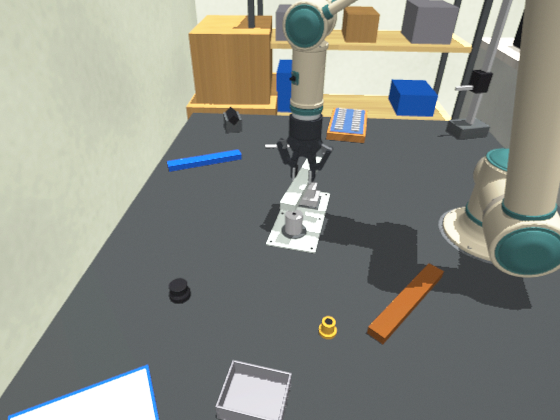

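>>> drive_tool(
  commands=[
    [[0,0,0],[0,-1.7,20],1],
    [[0,0,0],[0,-1.7,35],1],
    [[0,0,0],[0,-1.7,40],1],
    [[0,0,0],[0,-1.7,42],1],
    [[0,0,0],[0,-1.7,43],1],
    [[0,0,0],[0,-1.7,44],1],
    [[0,0,0],[0,-1.7,44],1],
  ],
)

```text
time: 20.82
position: [0.4704, -0.033, 0.0688]
orientation: [3.14, -0.0, 1.299]
wrist_force: [-0.8, 0.6, -0.4]
grip_width: 0.388
```

>>> drive_tool(
  commands=[
    [[0,0,0],[0,0,0.7],1],
    [[0,0,0],[0,0,0.7],1],
    [[0,0,0],[0,0,0],0],
    [[0,0,0],[0,0,0],0],
    [[0,0,0],[0,0,0],0],
    [[0,0,0],[0,0,-60],0],
    [[0,0,0],[0,0,-110],0],
    [[0,0,0],[0,0,-130],0],
    [[0,0,0],[0,0,-130],0],
  ],
)

```text
time: 21.95
position: [0.4709, -0.0332, 0.1995]
orientation: [3.137, -0.0, 1.299]
wrist_force: [-0.6, -0.0, 0.5]
grip_width: 0.998
```

```bash
python3 look.py w10 471 -33 80 150; python3 d.py 418 300 160 90
```

```text
21.95 [470.9 -33.2 199.5] [ 1.7976e+02 -1.0000e-02  7.4400e+01] [-0.6 -0.   0.5] 0.998
278 200 [  470.4   -32.8   240.6    36.5    74.4    79.7 10868. ]
[469.8 -32.9 198. ] 74.4 [-0.2  0.4 -0.4] 1.0
turn z -15.6 shift [ 306.7 -139.5   38. ]
```

>>> drive_tool(
  commands=[
    [[0,0,-9],[57,-26,0],0],
    [[0,0,-18],[114,-52,0],0],
    [[0,0,-27],[170,-78,15],0],
    [[0,0,-35.6],[226,-104,35],0],
    [[0,0,-35.6],[307,-139.5,35],0],
    [[0,0,-35.6],[307,-139.5,35],0],
    [[0,0,-35.6],[307,-139.5,35],0],
    [[0,0,-35.6],[307,-139.5,35],0],
  ],
)

```text
time: 23.0
position: [0.4173, 0.2992, 0.1617]
orientation: [-3.139, 0.001, 1.92]
wrist_force: [-1.1, 0.4, 0.8]
grip_width: 1.001
```

```bash
python3 look.py w11 417 325 30 25; python3 -c "
from h import *
s=load('w11'); print(top(s,*proj(s,[.417,.325,.008]),.008,rad=.03,tol=.003))"; python3 d.py 417 325 12 110
```

```text
23.0 [417.3 299.2 161.7] [-1.7983e+02  7.0000e-02  1.1001e+02] [-1.1  0.4  0.8] 1.001
290 169 [414.9 325.1  23.4  25.2  20.6  29.8 658. ]
[413.9 327.6  33.   27.   31.8   7.7 289. ]
[417.6 298.9 162. ] 110.0 [ 0.3 -0.2 -0.8] 1.002
turn z -0.0 shift [ 24.7   8.3 150. ]
```

>>> drive_tool(
  commands=[
    [[0,0,0],[25.5,6.7,40],0],
    [[0,0,0],[25.5,6.7,90],0],
    [[0,0,0],[25.5,6.7,135],0],
    [[0,0,0],[25.5,6.7,150],0],
    [[0,0,0],[25.5,6.7,150],0],
    [[0,0,0],[25.5,6.7,150],1],
    [[0,0,0],[25.5,6.7,150],1],
    [[0,0,0],[25.5,6.7,150],1],
    [[0,0,0],[25.5,6.7,150],1],
    [[0,0,0],[25.5,6.7,150],1],
  ],
  force=40,
)

```text
time: 24.3
position: [0.4161, 0.3269, 0.0141]
orientation: [3.14, -0.0, 1.92]
wrist_force: [-1.1, 0.2, 6.3]
grip_width: 0.275
```

```bash
python3 d.py 470.4 -32.8 130 90
```

```text
[416.1 326.9  14.1] 110.0 [-1.1  0.2  6.3] 0.275
turn z 20.0 shift [-356.6  -72.1 -115.9]
```

>>> drive_tool(
  commands=[
    [[0,0,0],[0,0,-10],1],
    [[0,0,0],[0,0,-60],1],
    [[0,0,0],[-8,-2,-118],1],
    [[0,0,7],[-65,-13,-122],1],
    [[0,0,14],[-125,-25,-122],1],
    [[0,0,20],[-185,-37,-122],1],
    [[0,0,20],[-245,-50,-122],1],
    [[0,0,20],[-305,-62,-122],1],
    [[0,0,20],[-355.6,-72,-122],1],
    [[0,0,20],[-355.6,-72,-122],1],
  ],
)

```text
time: 25.55
position: [0.4704, -0.0356, 0.1355]
orientation: [3.14, 0.001, 1.566]
wrist_force: [0.1, -0.5, -0.6]
grip_width: 0.273
```

>>> drive_tool(
  commands=[
    [[0,0,0],[0,0,0],1],
    [[0,0,0],[0,0,0],1],
  ],
)

```text
time: 25.8
position: [0.4691, -0.0309, 0.1351]
orientation: [-3.141, -0.001, 1.572]
wrist_force: [1.3, 0.8, -0.2]
grip_width: 0.271
```

```bash
python3 d.py 470.6 -31.8 94 90;  python3 look.py w12 471 -33 152 14 6;python3 -c "
from h import *
s=load('w12')
P=cloud(s); print(top(s,*proj(s,[.480,.03,.08]),.08,rad=.1))
cv2.imwrite('pics/w12c.png',s['p'][150:420,100:460,::-1])"
```

```text
[469.1 -30.9 135.1] 90.1 [ 1.3  0.8 -0.2] 0.271
turn z 0.1 shift [-0.9  1.5 41.1]
25.8 [469.1 -30.9 135.1] [-1.7998e+02 -3.0000e-02  9.0100e+01] [ 1.3  0.8 -0.2] 0.271
283 294 [ 4.699e+02 -3.210e+01  2.540e+01  2.600e+01  1.000e-01  1.705e+02
  5.951e+03]
[  483.7    13.4   144.6    36.7    74.4    79.7 11197. ]
```

View pics/w12.png

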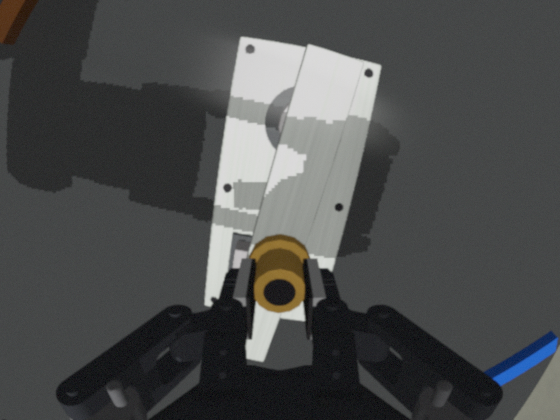

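>>> drive_tool(
  commands=[
    [[0,0,0],[-0.7,1,20],1],
    [[0,0,0],[-0.7,1,34],1],
    [[0,0,0],[-0.7,1,38],1],
    [[0,0,0],[-0.7,1,40],1],
    [[0,0,0],[-0.7,1,41.5],1],
    [[0,0,0],[-0.7,1,41.5],1],
  ],
)

```text
time: 26.6
position: [0.4709, -0.0329, 0.0941]
orientation: [3.141, -0.0, 1.571]
wrist_force: [0.0, 0.7, 1.7]
grip_width: 0.273
```

>>> drive_tool(
  commands=[
    [[0,0,0],[0,0,0.7],1],
    [[0,0,0],[0,0,0.7],1],
  ],
)

```text
time: 26.85
position: [0.471, -0.0329, 0.0941]
orientation: [3.14, 0.0, 1.571]
wrist_force: [-1.8, 1.2, 7.3]
grip_width: 0.272
```

>>> drive_tool(
  commands=[
    [[0,0,0],[0,0,-0.5],0.3],
    [[0,0,0],[0,0,-0.5],0],
    [[0,0,0],[0,0,-0.5],0],
    [[0,0,0],[0,0,-0.5],0],
    [[0,0,0],[0,0,-50],0],
    [[0,0,0],[0,0,-100],0],
    [[0,0,0],[0,0,-120],0],
    [[0,0,0],[0,0,-120],0],
  ],
)

```text
time: 27.85
position: [0.4716, -0.0332, 0.2143]
orientation: [3.138, 0.001, 1.571]
wrist_force: [0.2, 0.1, -0.7]
grip_width: 0.999
```

```bash
python3 look.py w13 470 -33 110 25;python3 - <<'E'
from h import *
s=load('w13')
print('bar',top(s,*proj(s,[.480,.03,.08]),.08,rad=.15))
snap('side','side9')
A=cv2.imread('pics/side9.png')[150:270,220:370]; A=cv2.resize(A,None,fx=3.5,fy=3.5,interpolation=cv2.INTER_CUBIC)
B=cv2.imread('pics/w13.png')[:,:]; B=cv2.resize(B,(int(560*.75)//1*1//2,315//2)); 
cv2.imwrite('pics/fin.png',A)
for n,p,z in(('loupe',(178,286),.034),('cal',(293,146),.01)): print(n,top(load('side9'),*p,z,rad=.12 if n=='cal' else .04,tol=.006))
E
```

```text
27.85 [471.6 -33.2 214.3] [1.7977e+02 5.0000e-02 9.0000e+01] [ 0.2  0.1 -0.7] 0.999
276 206 [470.5 -34.1  24.7  24.3  88.6 109.8 740. ]
bar [ 475.2  -16.7  207.3   36.6   74.4   79.7 7668. ]
loupe [718.4 261.3  35.9  35.9  12.5  34.  221. ]
cal [ 507.  -449.7  200.    60.4   19.5    7.2  218. ]
```

View pics/fin.png

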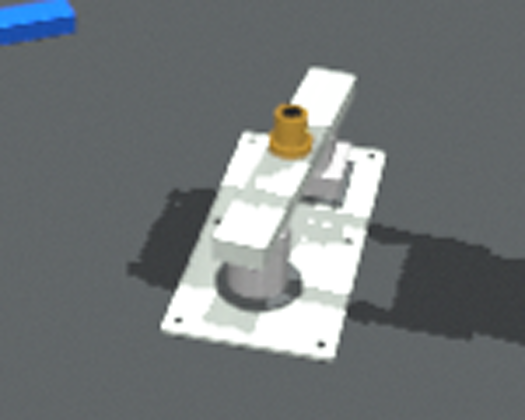

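The side view shows the post, the block stack, the bar and the upright bushing all in place, with the bushing at about (290,130) in the crop.

```bash
python3 -c "
from rig import robot
print(robot.hand_in())"
```

```text
the job is handed in; nothing more can be done
None
```

The setup is built and handed in at about 28 s of robot time. The report gives no verdict.

My last checks, from the wrist camera with everything released:

| Check | Measured | Limit |
|---|---|---|
| Post off the round pad's centre | about 1.4 mm | 10 mm |
| Wide block off the square pad's centre | about 0.6 mm | 10 mm |
| Narrow block off the wide block | about 1 mm | 10 mm |
| Bar off the supports' centre line | about 1 mm | 10 mm |
| Supports from the bar's middle | about ±70 mm | 105 mm |
| Bushing off the bar's middle | about 1.5 mm | 15 mm along, 10 mm across |

- **Heights:** the top of the bar is at 79.7 mm and the top of the bushing at 109.8 mm, against the expected 80 and 110 mm.
- **Left alone:** the loupe and the caliper measured in the same place within about 2 mm. I did not re-measure the grey box, but the arm never went near it.
- **Disagreement:** the scene and side cameras differed by about 5 mm in y, so I placed everything by the close wrist views.

No check failed.

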